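Load a tone bar under the sprung roller bail

ROBOT

A 6-joint arm with a two-finger parallel gripper is mounted at the origin on the work surface. World frame = base frame: x ahead of the robot, y to its left, z up, the work surface at z = 0. Lengths are in m, angles in rad, forces in N, time in s.
With the tool pointing down it reaches from about 0.25 to 0.775 m from the base axis. Payload 4 kg.
Tool frame: the origin (TCP) lies midway between the tips of the shut fingers; the grasp point (between the pads) lies 19 mm behind it; z points along the fingers, y is the direction in which the jaws open and shut (so a half turn about z gives the same grasp; the last joint's range is limited). The gripper opens to 94 mm and grips with 3 to 60 N. Pads are 16 mm wide; open, the fingers measure 119 mm over their backs; the gripper's body (75 mm by 177 mm) begins 78 mm behind the grasp point.
Start: joints at [0.998, 0.087, 1.371, -0, 1.684, -0.103], TCP at [0.249, 0.49, 0.206] pointing down, gripper open.
Joint ranges: [-3.1, 3.1], [-0.76, 2.03], [0.27, 2.55], [-1.08, 4.22], [0.17, 2.65], [-2.57, 2.57]. Speed limits (rad/s): [2.79, 2.79, 3.14, 3.14, 3.14, 3.14].

INTERFACE

Orientations are given as a unit quaternion [x, y, z, w].
In Python, from workcell import manip gives the robot as it stands.
- The arm moves only by the tool send_rows, never from a script. Its argument "motion" is a list of rows, each a list of 6 numbers: the shift along the tool's x, y, z in mm, then the turn, a rotation vector about the tool's x, y, z in degrees. In form: [[x, y, z, rx, ry, rz], ...]. A call has 1 to 12 rows; each row is the pose to reach, as a shift and turn from the pose measured when the call began, along the tool's axes at that moment; what a row does not reach only later rows make up. A row lasts 1/8 s, in which the tool goes at most 62.5 mm and 10.7 degrees, less where a joint would pass 70% of its speed; a pose out of reach is approached as far as the arm can. A call with a gripper value outside its range is refused whole. "fingers" is the finger opening in mm, from 0 to 94, set as the call begins (left out, the last holds). The fingers move at their own pace and stop on an object; "newtons" is the grip in N (left out, the last holds). Time passes only in rows, so rows that repeat a pose let the fingers close. It gives the time, the measured TCP pose, the force and the opening at its end, in the units of the state.
- manip.observe(): the state, without advancing time (a new reading comes with each control period).
- manip.get_image(name): name is "side" or "top"; returns the picture (400x640x3 uint8, red, green, blue); there is no depth.
- manip.camera_model(name): a dict with "fovy" (degrees; the focal length in pixels is half the picture's height over the tangent of half this angle, whatever the lens; pixels are square), "cx", "cy" (the principal point, pixels), "rvec" (rotation vector, rad) and "tvec" (3), from world to camera coordinates, as OpenCV has them. Camera axes: x right, y down, z forward; pixel columns grow to the right and rows downward; lengths in m; the calibration is good to about 2 mm. A picture is of the moment at which its call begins. camera_model takes no time and is no camera call.
- manip.hand_in(): hands the job in, once; it reports no verdict.
The state is a dict: "time_s": time; "joint_pos": joint angles; "joint_velocities": joint speeds; "joint_efforts": joint torques, N m; "tcp_pos": TCP position; "tcp_rot": TCP orientation; "contact_force": force on the tool from outside, world axes, zero at the start; "wrist_torque": the same for the moment, N m; "gripper_width": finger opening in m.
Only numpy, scipy, OpenCV 4.12 (cv2) and the standard library are available. Lean on these libraries where they do the work, as an engineer would, in place of code of your own. Each camera call takes 0.05 s, during which the arm holds its last target.

TASK

Load the longer wooden tone bar into the white bar stand: lay it flat on the stand, push the sprung roller back and up with the bar's end, and slide the bar in under the roller, between the low guides, until it has pressed the sprung pickup button about half-way in. Do it gently by feel, neither forcing the bar nor bottoming the button, then let go so that the roller holds the bar down, and leave the other things on the table alone.

Things in the scene. Friction and masses are not known exactly. Their poses are not given: they have to be found in the camera images.
- bar: The tone bar: a solid wooden bar 150 mm long (its x), 34 wide (y), 24 thick (z), edges rounded 3 mm, two small dark dots on top, about 0.1 kg. Origin: centre of its underside. Both ends are alike. It lies flat on the table.
- short_bar: A shorter wooden bar of the same look, 80 x 34 x 24 mm, not wanted. Origin: centre of its underside. Either bar may lie on either side of the stand.
- stand: White plinth fixed to the table. Its top, the bed, lies 40 mm above its origin, which is at table height. x points in the loading direction, away from the robot; y left, z up. The bed runs from x = -150 to +130 mm, 140 mm wide. The bar is loaded along y = 0, under the roller, towards a pickup head: a grey block 36 wide, 34 high, front between x = 70 and 90 mm, with a button.
- bail (a joint): Angle (rad) of the sprung bail: two flat steel arms, 66 mm apart inside, hinged at x = 80 mm of the stand, 6 mm above the bed, with the roller at their ends. 0 = at rest, grows as the roller is pushed back (+x) and up, at most 0.9; about 0.17 with the roller on the bar. The spring then bears down with about 10 N; it always returns.
- roller: Dark free-turning rubber roller across the bed, 32 mm across, 56 long. Origin: middle of its axis. At rest it is at x = 20 mm of the stand, its underside 14 mm above the bed: a bar sliding flat on the bed pushes it back and up and rolls beneath. That takes a push of about 10 to 20 N; sliding on takes the friction of the 10 N load.
- button (a joint): Travel (m) of the round steel button, 18 mm across, that points from the pickup head towards the roller, 12 mm above the bed on y = 0. The head is set anew each time and not measured: the unpressed button's face lies anywhere from x = 56 to 76 mm of the stand. 0 = out, bottoms at 0.008. Spring: 2.5 N at first touch, plus 0.2 N per mm. Under the roller, friction keeps it pressed.
- stick: Wooden drumstick-like beater, 208 mm long and 15 mm thick, lying. Leave alone. Origin on the table under its middle.
- wedge: Small pale wooden block 50 x 30 x 30 mm. Leave alone. Origin: centre of its underside.
- tin: Closed metal tin 60 mm across and 60 high. Leave alone. Origin: centre of its underside.
- brush: Brush 200 mm long, lying. Leave alone.
- guides (a point): Point on the bed between two low aluminium guides (8 mm high), at x = 0, y = 0 of the stand. The guides leave 41 mm between them from 10 mm before this point to 50 mm beyond it, and flare out to about 55 mm at 38 mm before it. Axes as the stand's.
There are look-alikes about, which are no part of the job. What is shaped like the bar but blue or yellow is not meant.

How it is judged:
By the outcome, as a careful person would: the job done as asked, in the order asked, and still so for the second after the job is handed in, with the robot touching nothing.
It also fails if it takes over 72 s, if anything falls off the work surface, if the arm or the gripper's body presses on something with over 40 N, if the wrist force passes 120 N, or if a joint passes its speed limit or range.

## Working session

There is one attempt and no reset: what is moved stays moved. The work goes in short steps, Python scripts to look and compute and a tool call to move; the robot and the scene stay as the last step left them, time stands still between calls to the robot, and variables do not carry over. Pictures are saved under pics/ and viewed, and the job is handed in when it is done.

Besides the shell and the picture viewer there is one more tool, called after ">>>" as name(argument=value, ...) on one line, values as JSON. send_rows: Moves the arm, as the interface text tells. Its arguments: {"type":"object","properties":{"motion":{"type":"array","items":{"type":"array","items":{"type":"number"}}},"fingers":{"type":"number"},"newtons":{"type":"number"}},"required":["motion"]}

```bash
mkdir -p pics && ls && python3 - <<'E'
from workcell import manip
import cv2
for n in("side","top"):
    im=manip.get_image(n); cv2.imwrite(f"pics/{n}0.png",im[:,:,::-1]); print(manip.camera_model(n))
print(manip.observe())
E
```

```text
pics
{'fovy': 52.7083422830346, 'cx': 318.6959440638374, 'cy': 195.75696411565332, 'rvec': array([ 2.27907615, -0.09172524,  0.03897809]), 'tvec': array([-0.53490046,  0.05796308,  1.31676239])}
{'fovy': 46.67541542130541, 'cx': 323.80355220205655, 'cy': 204.00188683187548, 'rvec': array([ 2.05235444, -2.15885453,  0.24701855]), 'tvec': array([0.01291952, 0.52456432, 1.1051541 ])}
{'time_s': 0.1, 'joint_pos': array([ 9.97896364e-01,  8.78851702e-02,  1.37205194e+00,  4.29407761e-05,
        1.68361991e+00, -1.03104007e-01]), 'joint_velocities': array([ 0.00168939, -0.00060494, -0.00305849,  0.00091997,  0.00037633,
       -0.00080971]), 'joint_efforts': array([ 2.75229635e-03, -3.41249478e+01, -3.03303838e+01,  7.20803509e-02,
        3.03387037e-02, -1.11395732e-04]), 'tcp_pos': array([0.24871723, 0.49000963, 0.20444497]), 'tcp_rot': array([ 2.32741324e-01,  9.72538180e-01, -9.19532645e-04, -3.45822805e-04]), 'contact_force': array([-0.16594915,  1.11917987, -0.08558873]), 'wrist_torque': array([ 0.02467184, -0.02526981,  0.00946162]), 'gripper_width': 0.09405102201168478}
```

View pics/side0.png

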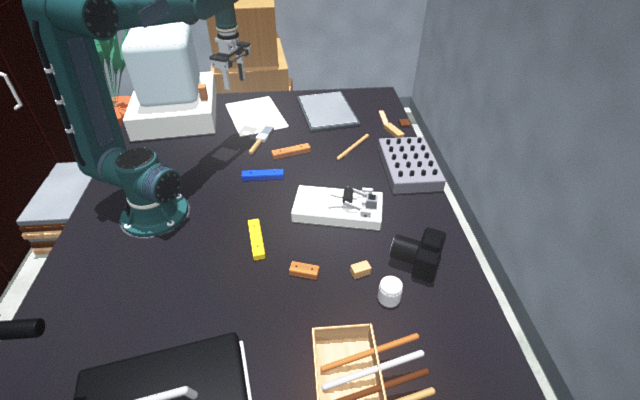

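View pics/top0.png

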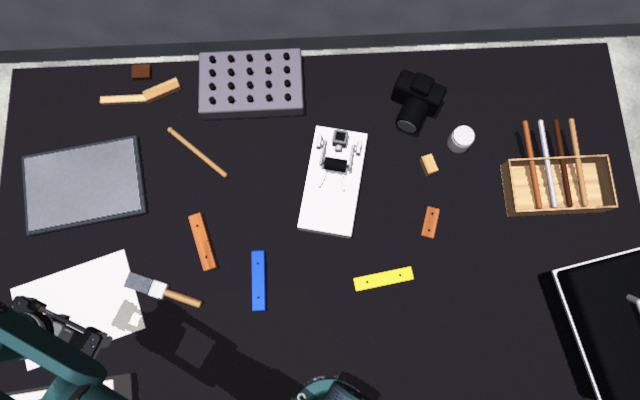

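The long wooden bar is at top (202,241) / side (291,151). The short bar is at top (430,222), and the stand at top (333,181). I'll zoom in to get corners.

```bash
cat > h.py <<'E'
import numpy as np, cv2
from workcell import manip
def cam(n):
    m=manip.camera_model(n); f=200/np.tan(np.radians(m['fovy']/2))
    K=np.array([[f,0,m['cx']],[0,f,m['cy']],[0,0,1]]); R=cv2.Rodrigues(m['rvec'])[0]
    return K,R,np.array(m['tvec'])
def ray(n,uv,z):
    K,R,t=cam(n); d=R.T@np.linalg.inv(K)@np.array([uv[0],uv[1],1.]); c=-R.T@t
    return c+d*(z-c[2])/d[2]
def proj(n,P):
    K,R,t=cam(n); p=(K@(R@np.atleast_2d(P).T+t[:,None])).T
    return p[:,:2]/p[:,2:]
def crop(src,x0,y0,x1,y1,s,out):
    im=cv2.imread(src) if isinstance(src,str) else src[:,:,::-1]
    cv2.imwrite(out,cv2.resize(im[y0:y1,x0:x1],None,fx=s,fy=s,interpolation=cv2.INTER_CUBIC))
E
python3 - <<'E'
from h import *
crop("pics/top0.png",290,115,380,245,4.6,"pics/c1.png")
crop("pics/side0.png",285,175,395,235,7,"pics/c2.png")
crop("pics/top0.png",180,205,225,277,8,"pics/c3.png")
E
```

```text
(no output)
```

View pics/c1.png

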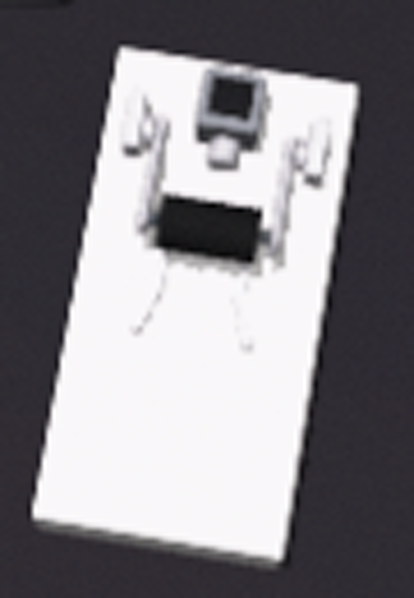

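View pics/c2.png

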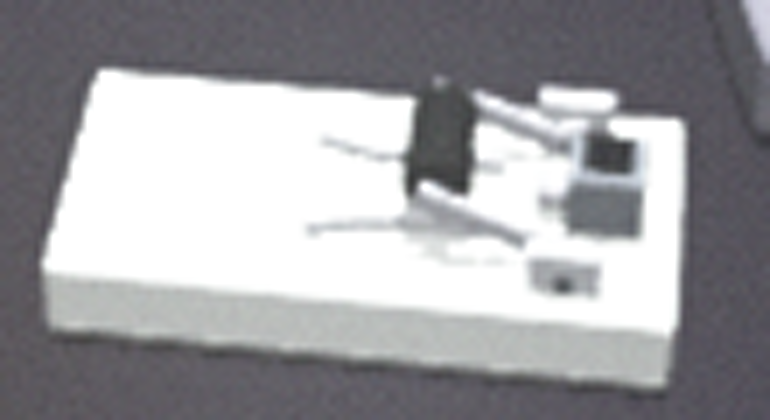

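View pics/c3.png

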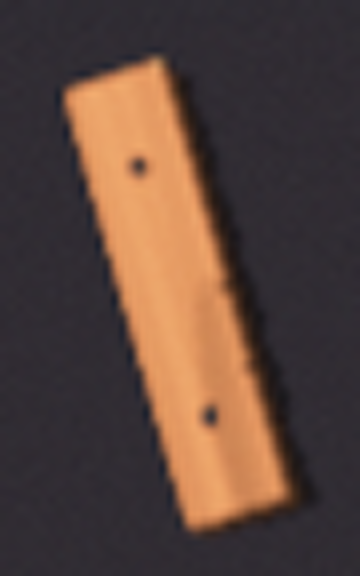

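```bash
cat > m.py <<'E'
from h import *
from scipy.optimize import least_squares
def un(p,s,x0,y0): return (np.array(p,float)+.5)/s-.5+[x0,y0]
def fit(obs,L,W,z,g,off=0):
    # obs: list (cam, 4 px) corner order: (-,+),(+,+),(+,-),(-,-)
    C=np.array([[off-L/2,W/2],[off+L/2,W/2],[off+L/2,-W/2],[off-L/2,-W/2]])
    def P(v):
        c,s=np.cos(v[2]),np.sin(v[2]); q=C@np.array([[c,s],[-s,c]])+v[:2]
        return np.c_[q,np.full(4,z)]
    r=least_squares(lambda v:np.concatenate([(proj(n,P(v))-p).ravel() for n,p in obs]),g)
    return r.x,np.round(r.fun.reshape(-1,2),2)
E
python3 - <<'E'
from m import *
t=un([(35,519),(120,47),(358,87),(284,554)],4.6,290,115)
s=un([(98,70),(686,118),(670,330),(45,272)],7,285,175)
for n,p in(("top",t),("side",s)): print(n,[ray(n,q,.04).round(4) for q in p])
for o in([("top",t)],[("side",s)],[("top",t),("side",s)]):
    x,r=fit(o,.28,.14,.04,[.5,0,0],-.01); print(x.round(4)); 
print(r)
b=un([(190,530),(65,90),(163,58),(295,495)],8,180,205)
print([ray("top",q,.022).round(4) for q in b])
x,r=fit([("top",b)],.15,.034,.022,[.4,.3,0]);print(x,r)
d=un([(138,166),(209,415)],8,180,205); print([ray("top",q,.024).round(4) for q in d])
E
```

```text
top [array([0.4717, 0.0562, 0.04  ]), array([ 0.7457, -0.0034,  0.04  ]), array([ 0.7143, -0.139 ,  0.04  ]), array([ 0.4454, -0.079 ,  0.04  ])]
side [array([0.4733, 0.0618, 0.04  ]), array([0.7491, 0.003 , 0.04  ]), array([ 0.7137, -0.1378,  0.04  ]), array([ 0.4439, -0.0787,  0.04  ])]
[ 0.6042 -0.0434 -0.2151]
[ 0.6046 -0.0403 -0.219 ]
[ 0.6043 -0.0427 -0.216 ]
[[-0.64 -0.38]
 [-0.45 -0.19]
 [-0.07 -0.69]
 [ 0.03  1.06]
 [-0.12  0.76]
 [-0.55  1.05]
 [ 0.9   0.22]
 [-0.37  0.07]]
[array([0.3765, 0.2966, 0.022 ]), array([0.5195, 0.3378, 0.022 ]), array([0.5284, 0.3063, 0.022 ]), array([0.3857, 0.2637, 0.022 ])]
[0.45255988 0.30110551 0.28507132] [[ 0.1   0.26]
 [-0.29 -0.09]
 [ 0.18 -0.34]
 [ 0.01  0.15]]
[array([0.493 , 0.3135, 0.024 ]), array([0.412 , 0.2904, 0.024 ])]
```

```bash
python3 - <<'E'
from h import *
crop("pics/side0.png",262,135,322,170,10,"pics/c4.png")
E
```

```text
(no output)
```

View pics/c4.png

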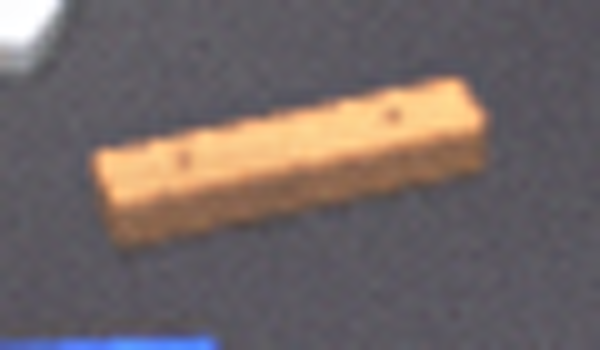

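```bash
cat > g.py <<'E'
from h import *
from scipy.spatial.transform import Rotation as Ro
S=np.array([.6043,-.0427]); SY=-.216
def s2w(x,y=0.): 
    c,s=np.cos(SY),np.sin(SY); return S+np.array([c*x-s*y,s*x+c*y])
def w2s(p):
    c,s=np.cos(SY),np.sin(SY); d=np.array(p)[:2]-S; return np.array([c*d[0]+s*d[1],-s*d[0]+c*d[1]])
def st():
    o=manip.observe(); R=Ro.from_quat(o['tcp_rot']); return o,R
def delta(p,yaw):  # yaw = bar axis; tool x = -bar axis, z down
    o,R=st(); c,s=np.cos(yaw),np.sin(yaw)
    T=Ro.from_matrix(np.array([[-c,-s,0],[-s,c,0],[0,0,-1]]).T)
    T=Ro.from_matrix(np.column_stack([[-c,-s,0],[-s,c,0],[0,0,-1]]))
    d=R.inv().apply(np.array(p)-o['tcp_pos'])*1e3; r=np.degrees((R.inv()*T).as_rotvec())
    print('delta',d.round(2),r.round(2))
def show():
    o,R=st(); M=R.as_matrix()
    print('t',round(o['time_s'],2),'tcp',o['tcp_pos'].round(4),'stand',(w2s(o['tcp_pos'])*1e3).round(1),'yaw',round(np.arctan2(-M[1,0],-M[0,0]),4),'tilt',M[2,:2].round(4),'F',o['contact_force'].round(2),'T',o['wrist_torque'].round(2),'w',round(o['gripper_width'],4))
E
python3 - <<'E'
from g import *
show(); delta([.4027,.2865,.10],.285)
print([ray("top",p,.01).round(3) for p in ((200,303),(125,282),(258,252),(258,309))])
E
```

```text
t 0.1 tcp [0.2487 0.49   0.2044] stand [-461.5  444.1] yaw -0.4698 tilt [ 0.0002 -0.0019] F [-0.17  1.12 -0.09] T [ 0.02 -0.03  0.01] w 0.0941
delta [-229.46 -111.55  104.61] [ -0.1   -0.06 -43.25]
[array([0.298, 0.307, 0.01 ]), array([0.36 , 0.496, 0.01 ]), array([0.418, 0.16 , 0.01 ]), array([0.276, 0.163, 0.01 ])]
```

>>> send_rows(motion=[[-28,-14,13,0,0,-5.4],[-57,-28,26,0,0,-10.8],[-86,-42,39,0,0,-16.2],[-115,-56,52,0,0,-21.6],[-143,-70,65,0,0,-27],[-172,-84,78,0,0,-32.4],[-201,-98,92,0,0,-37.8],[-229.5,-111.5,104.5,0,0,-43.2],[-229.5,-111.5,104.5,0,0,-43.2],[-229.5,-111.5,104.5,0,0,-43.2]], fingers=64, newtons=40)

```text
time_s: 1.35
tcp_pos: [0.4024, 0.2869, 0.1001]
tcp_rot: [-0.141, 0.99, -0.0, -0.001]
contact_force: [0.1, 0.3, 0.7]
gripper_width: 0.0638
```

```bash
python3 - <<'E'
from g import *
show(); delta([.4027,.2865,.004],.285)
crop(manip.get_image("top"),140,180,300,300,5,"pics/d1.png")
crop(manip.get_image("side"),220,100,340,190,6.5,"pics/d2.png");show()
E
```

```text
t 1.35 tcp [0.4024 0.2869 0.1001] stand [-267.8  278.7] yaw 0.2832 tilt [ 0.0019 -0.0007] F [0.1  0.33 0.66] T [0.01 0.03 0.01] w 0.0638
delta [-0.31 -0.38 96.14] [-0.04 -0.11 -0.1 ]
t 1.45 tcp [0.4025 0.2874 0.1006] stand [-267.9  279.2] yaw 0.2848 tilt [ 0.0008 -0.0007] F [-0.08  0.89 -0.26] T [ 0.04 -0.01  0.04] w 0.0641
```

View pics/d1.png

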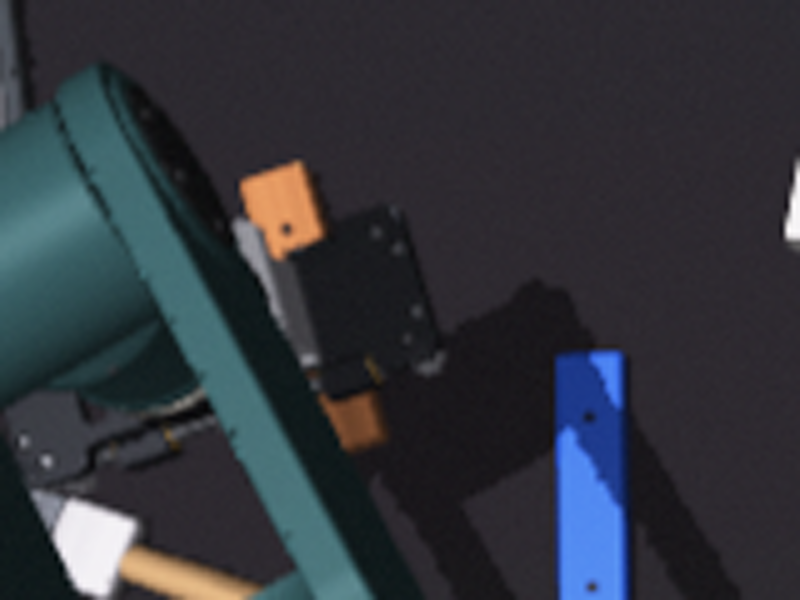

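View pics/d2.png

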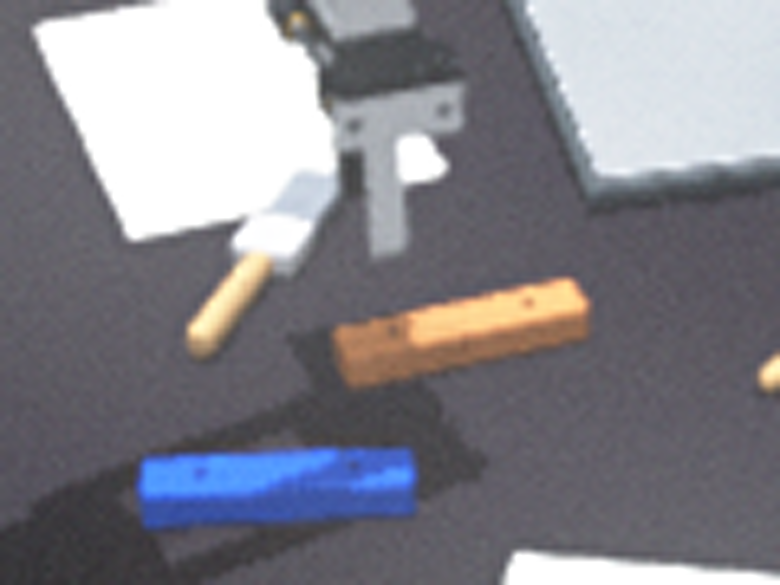

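>>> send_rows(motion=[[0,0,20,0,0,0],[0,-0.5,45,0,0,0],[0,-0.5,70,0,0,0],[0,-0.7,88,0,0,0],[0,-0.7,93,0,0,0],[0,-0.7,96.5,0,0,0],[0,-0.7,96.5,0,0,0],[0,-0.7,96.5,0,0,0]])

```text
time_s: 2.45
tcp_pos: [0.4032, 0.287, 0.005]
tcp_rot: [-0.142, 0.99, -0.0, 0.0]
contact_force: [-0.0, 0.1, -1.1]
gripper_width: 0.0637
```

>>> send_rows(motion=[[0,0,0,0,0,0],[0,0,0,0,0,0],[0,0,0,0,0,0],[0,0,0,0,0,0],[0,0,0,0,0,0],[0,0,0,0,0,0]], fingers=20, newtons=40)

```text
time_s: 3.2
tcp_pos: [0.4032, 0.2871, 0.0051]
tcp_rot: [-0.142, 0.99, -0.0, 0.0]
contact_force: [-0.2, -0.6, 1.4]
gripper_width: 0.0336
```

```bash
python3 - <<'E'
from g import *
show(); crop(manip.get_image("side"),220,100,340,190,6.5,"pics/e2.png");show()
E
```

```text
t 3.2 tcp [0.4032 0.2871 0.0051] stand [-267.1  279.1] yaw 0.2848 tilt [-0.001  -0.0001] F [-0.2  -0.63  1.42] T [0.16 0.11 0.01] w 0.0336
t 3.25 tcp [0.4032 0.2872 0.0051] stand [-267.1  279.1] yaw 0.2848 tilt [-0.001  -0.0001] F [-0.37  0.24  0.88] T [ 0.14  0.03 -0.03] w 0.0335
```

View pics/e2.png

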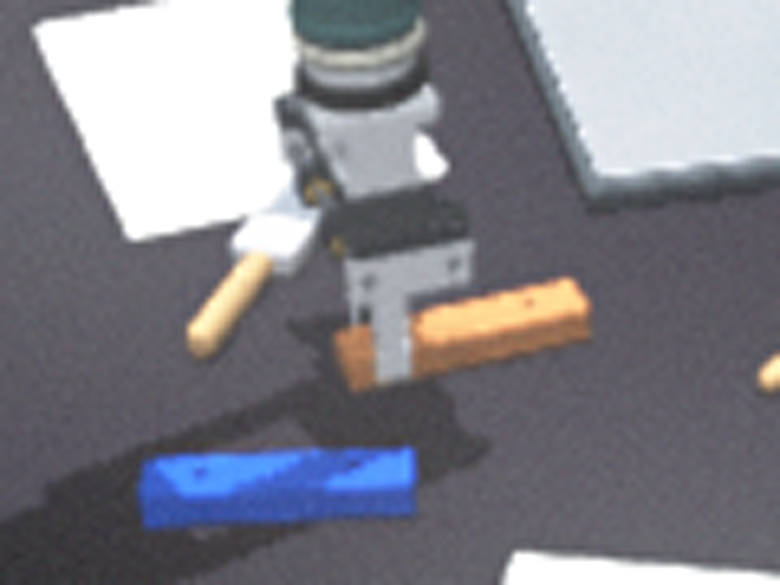

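>>> send_rows(motion=[[0,0,-6,0,0,0],[0,0,-25,0,0,0],[0,0,-55,0,0,0],[0,0,-85,0,0,0],[0,0,-110,0,0,0],[0,0,-120,0,0,0],[0,0,-120,0,0,0]])

```text
time_s: 4.12
tcp_pos: [0.4033, 0.2872, 0.1254]
tcp_rot: [-0.142, 0.99, 0.0, 0.001]
contact_force: [0.5, 0.8, -0.7]
gripper_width: 0.0336
```

```bash
python3 - <<'E'
from g import *
show(); p=s2w(-.148); delta([*p,.125],SY)
E
```

```text
t 4.12 tcp [0.4033 0.2872 0.1254] stand [-267.   279.1] yaw 0.2848 tilt [-0.0018 -0.    ] F [ 0.53  0.79 -0.68] T [0.03 0.06 0.03] w 0.0336
delta [  29.6  -301.99    0.33] [2.000e-02 1.000e-01 2.869e+01]
```

>>> send_rows(motion=[[2,-15,0,0,0,1.5],[5,-45,0,0,0,4.5],[8,-80,0,0,0,7.6],[11,-115,0,0,0,11],[15,-150,0,0,0,14.3],[18,-185,0,0,0,17.6],[22,-220,0,0,0,21],[25,-255,0,0,0,24.3],[28,-285,0,0,0,27.1],[29.6,-298,0,0,0,28.4],[29.6,-302,0,0.1,0,28.7],[29.6,-302,0,0,0.1,28.7]])

```text
time_s: 5.62
tcp_pos: [0.4594, -0.0105, 0.125]
tcp_rot: [0.108, 0.994, 0.0, -0.0]
contact_force: [-0.3, 0.5, -0.6]
gripper_width: 0.0336
```

```bash
python3 - <<'E'
from g import *
show(); p=s2w(-.148); delta([*p,.055],SY)
crop(manip.get_image("top"),280,110,410,250,4.2,"pics/f1.png")
crop(manip.get_image("side"),250,110,400,235,5,"pics/f2.png");show()
E
```

```text
t 5.62 tcp [ 0.4594 -0.0105  0.125 ] stand [-148.4    0.4] yaw -0.2156 tilt [0.001  0.0008] F [-0.26  0.48 -0.55] T [ 0.06  0.02 -0.04] w 0.0336
delta [-0.5  -0.47 69.98] [ 0.05 -0.06  0.02]
t 5.72 tcp [ 0.4596 -0.0102  0.1252] stand [-148.3    0.7] yaw -0.2148 tilt [0.0005 0.0007] F [ 0.24  0.04 -0.57] T [ 0.03  0.02 -0.05] w 0.0339
```

View pics/f1.png

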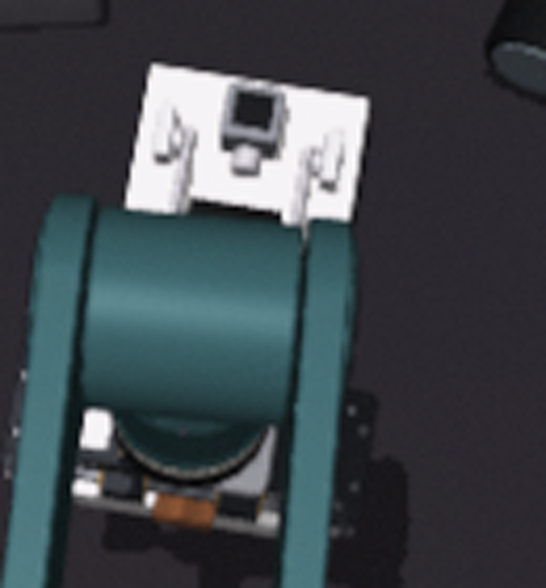

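View pics/f2.png

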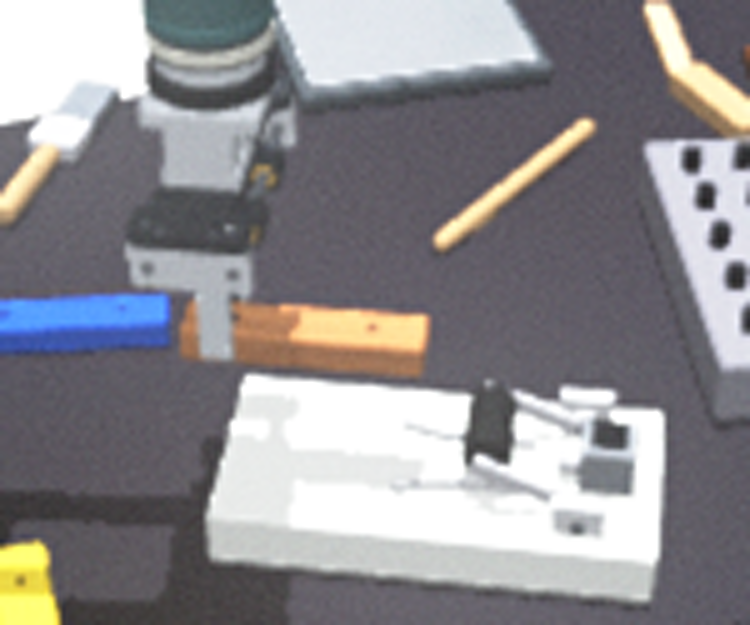

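```bash
python3 - <<'E'
from m import *
from g import *
for nm,p,z in (("roller",(209,228),.078),("head top",(232,99),.074),("btn front",(221,168),.052),("guideL tip",(137,331),.044),("guideR tip",(248,348),.044),("hingeL",(133,120),.05),("hingeR",(318,152),.05)):
    q=ray("top",un([p],4.6,290,115)[0],z); print(nm,(w2s(q)*1e3).round(1))
for nm,p,z in (("btn front top",(541,200),.052),("guideL tip",(322,138),.048),("guideR tip",(310,231),.048),("head top",(609,155),.074),("roller",(442,140),.08)):
    q=ray("side",un([p],7,285,175)[0],z); print("s",nm,(w2s(q)*1e3).round(1))
E
```

```text
roller [17.9 -0.3]
head top [95.6 -0.9]
btn front [62.3 -0.7]
guideL tip [-37.3  30.6]
guideR tip [-36.7 -32.1]
hingeL [83.1 53.2]
hingeR [ 81.5 -53.4]
s btn front top [66.9 -5.5]
s guideL tip [-36.4  28.9]
s guideR tip [-34.4 -35.6]
s head top [95.3  4. ]
s roller [20.7 -2.7]
```

>>> send_rows(motion=[[0,-0.5,12,0,0,0],[0,-1,30,0,0,0],[0,-1,48,0,0,0],[0,-1,60,0,0,0],[0,-1,67,0,0,0],[0,-1,70,0,0,0],[0,-1,70,0,0,0]])

```text
time_s: 6.6
tcp_pos: [0.4596, -0.0111, 0.0554]
tcp_rot: [0.107, 0.994, 0.0, 0.0]
contact_force: [0.9, -0.5, -0.8]
gripper_width: 0.0333
```

```bash
python3 - <<'E'
from g import *
show()
crop(manip.get_image("side"),250,110,400,235,5,"pics/i2.png");show()
E
```

```text
t 6.6 tcp [ 0.4596 -0.0111  0.0554] stand [-148.1   -0.2] yaw -0.2147 tilt [-0.      0.0008] F [ 0.86 -0.48 -0.82] T [ 0.02  0.02 -0.01] w 0.0333
t 6.65 tcp [ 0.4598 -0.0112  0.0557] stand [-147.9   -0.2] yaw -0.2148 tilt [-0.0005  0.0008] F [-0.39  0.01 -0.65] T [ 0.01 -0.01 -0.03] w 0.0337
```

View pics/i2.png

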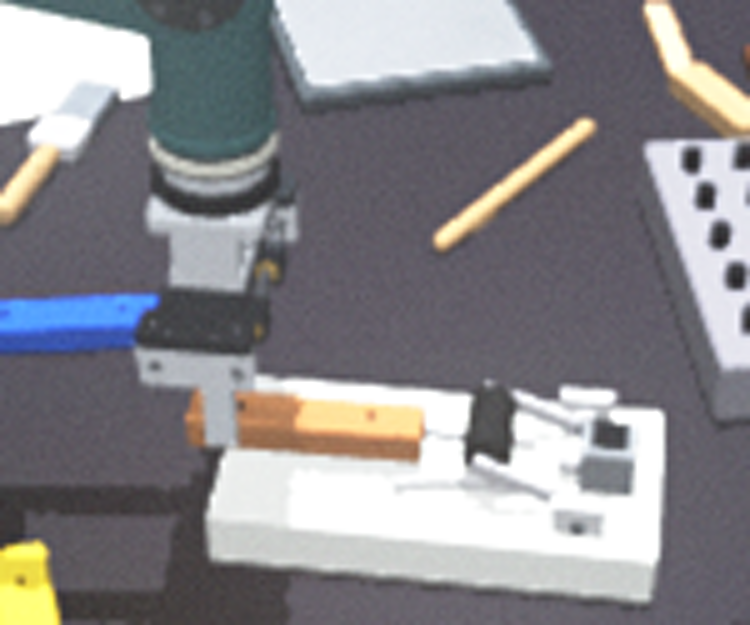

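>>> send_rows(motion=[[0,0,4,0,0,0],[0,0,7,0,0,0],[0,0,9,0,0,0],[0,0,10,0,0,0],[0,0,10,0,0,0],[0,0,10,0,0,0]])

```text
time_s: 7.4
tcp_pos: [0.4598, -0.0112, 0.0458]
tcp_rot: [0.107, 0.994, 0.0, 0.0]
contact_force: [0.1, 0.6, -1.0]
gripper_width: 0.0333
```

```bash
python3 - <<'E'
from g import *
show()
E
```

```text
t 7.4 tcp [ 0.4598 -0.0112  0.0458] stand [-147.9   -0.2] yaw -0.2148 tilt [-0.0006  0.0008] F [ 0.07  0.58 -0.99] T [0.05 0.02 0.02] w 0.0333
```

>>> send_rows(motion=[[0,0,0.5,0,0,0],[0,0,1,0,0,0],[0,0,1,0,0,0],[0,0,1,0,0,0]])

```text
time_s: 7.9
tcp_pos: [0.46, -0.0112, 0.0451]
tcp_rot: [0.107, 0.994, 0.0, 0.001]
contact_force: [-0.4, 1.3, 1.8]
gripper_width: 0.0334
```

```bash
python3 - <<'E'
from g import *
show()
crop(manip.get_image("side"),280,160,400,235,6.6,"pics/j2.png");show()
E
```

```text
t 7.9 tcp [ 0.46   -0.0112  0.0451] stand [-147.7   -0.2] yaw -0.2148 tilt [-0.001   0.0008] F [-0.36  1.31  1.79] T [-0.    0.15 -0.03] w 0.0334
t 7.95 tcp [ 0.46   -0.0112  0.045 ] stand [-147.7   -0.2] yaw -0.2148 tilt [-0.001   0.0008] F [-0.96  0.44  1.67] T [0.02 0.22 0.01] w 0.0342
```

View pics/j2.png

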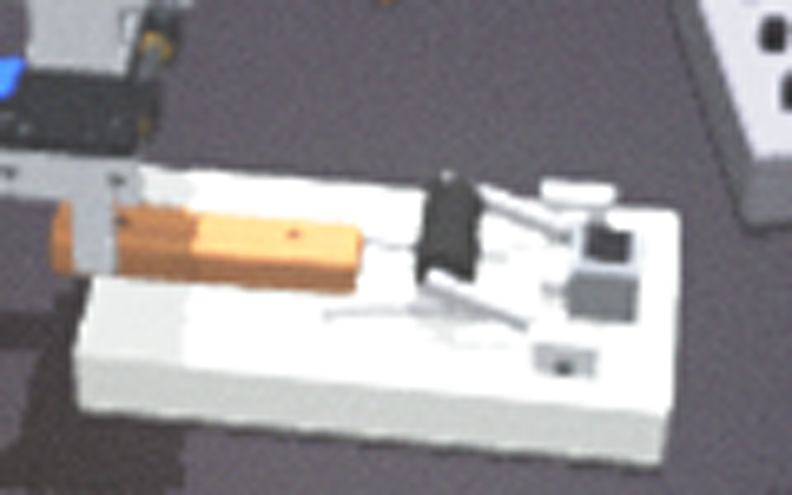

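```bash
python3 - <<'E'
from m import *
from g import *
for nm,p,z in (("front far top",(362,228),.062),("front near top",(358,262),.062),("front near bottom",(354,292),.042),("rear far top",(62,203),.062),("btn",(543,287),.052),("guideR tip",(325,316),.048)):
    q=ray("side",un([p],6.6,280,160)[0],z); print("s",nm,(w2s(q)*1e3).round(1))
E
```

```text
s front far top [-22.6  15. ]
s front near top [-21.8 -10.2]
s front near bottom [-23.4  -9.6]
s rear far top [-170.6   14.1]
s btn [66.9 -5.1]
s guideR tip [-34.6 -35.1]
```

```bash
python3 - <<'E'
from g import *
im=manip.get_image("side"); s=11; x0,y0,x1,y1=287,180,357,220
big=cv2.resize(im[y0:y1,x0:x1],None,fx=s,fy=s,interpolation=cv2.INTER_CUBIC)[:,:,::-1].copy()
cv2.imwrite("pics/k1.png",big)
def dr(pts,col):
    P=[[*s2w(a/1e3,b/1e3),c] for a,b,c in pts]
    q=((proj("side",P)-[x0,y0]+.5)*s-.5).round().astype(int)
    cv2.polylines(big,[q],False,col,1)
for z in(.04,.064): dr([(-21.4,17,z),(-21.4,-17,z),(-171.4,-17,z),(-171.4,17,z),(-21.4,17,z)],(0,0,255))
for sg in(1,-1): dr([(-38,sg*27.5,.048),(-10,sg*20.5,.048),(50,sg*20.5,.048)],(0,160,0))
dr([(-150,70,.04),(130,70,.04),(130,-70,.04),(-150,-70,.04),(-150,70,.04)],(255,0,0))
cv2.imwrite("pics/k2.png",big); show()
E
```

```text
t 8.0 tcp [ 0.46   -0.0112  0.0451] stand [-147.7   -0.2] yaw -0.2148 tilt [-0.001   0.0008] F [-0.85  0.48  2.11] T [-0.02  0.17  0.01] w 0.0333
```

View pics/k1.png

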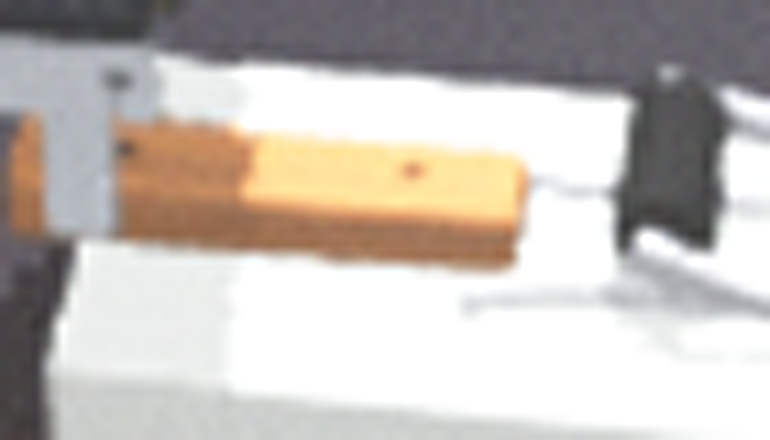

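View pics/k2.png

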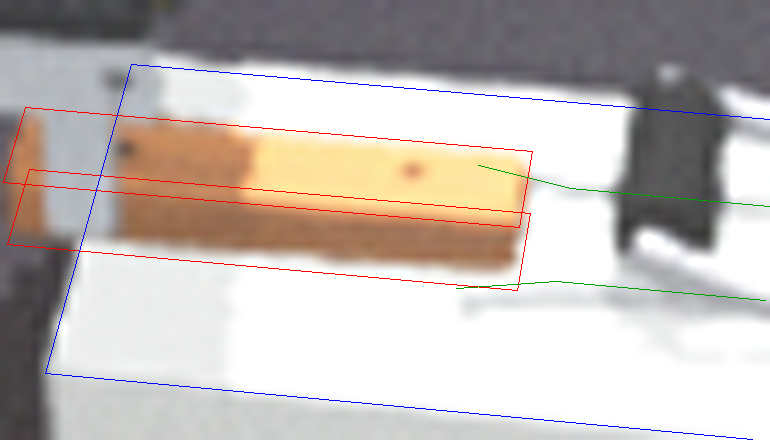

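```bash
python3 - <<'E'
from g import *
im=cv2.imread("pics/side0.png"); s=11; x0,y0,x1,y1=262,135,322,170
big=cv2.resize(im[y0:y1,x0:x1],None,fx=s,fy=s,interpolation=cv2.INTER_CUBIC).copy()
c,sn=np.cos(.285),np.sin(.285)
for z in(0,.024):
    P=[[.4526+c*a-sn*b,.3011+sn*a+c*b,z] for a,b in((.075,.017),(.075,-.017),(-.075,-.017),(-.075,.017),(.075,.017))]
    q=((proj("side",P)-[x0,y0]+.5)*s-.5).round().astype(int); cv2.polylines(big,[q],False,(0,0,255),1)
cv2.imwrite("pics/k3.png",big)
E
```

```text
(no output)
```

View pics/k3.png

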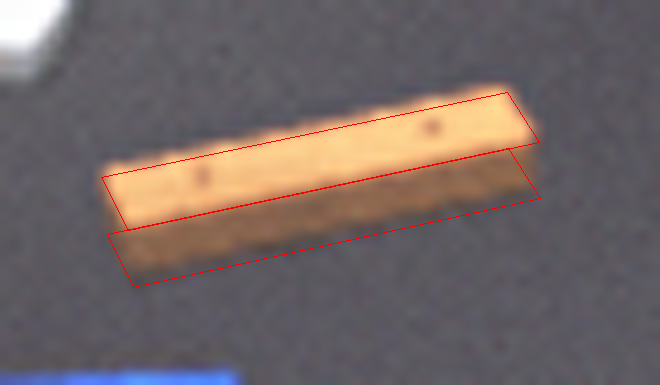

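>>> send_rows(motion=[[-2,0,0,0,0,0],[-5,0,0,0,0,0],[-8,0,0,0,0,0],[-11,0,0,0,0,0],[-14,0,0,0,0,0],[-17,0,0,0,0,0],[-20,0,0,0,0,0],[-20,0,0,0,0,0]])

```text
time_s: 9.0
tcp_pos: [0.4802, -0.0156, 0.0451]
tcp_rot: [0.107, 0.994, 0.0, 0.001]
contact_force: [1.1, -0.2, 0.6]
gripper_width: 0.0336
```

```bash
python3 - <<'E'
from g import *
show()
im=manip.get_image("side"); s=11; x0,y0,x1,y1=297,180,367,220
big=cv2.resize(im[y0:y1,x0:x1],None,fx=s,fy=s,interpolation=cv2.INTER_CUBIC)[:,:,::-1].copy()
cv2.imwrite("pics/l1.png",big)
E
```

```text
t 9.0 tcp [ 0.4802 -0.0156  0.0451] stand [-127.1   -0.2] yaw -0.2148 tilt [-0.0021  0.0009] F [ 1.15 -0.19  0.63] T [-0.04  0.01  0.06] w 0.0336
```

View pics/l1.png

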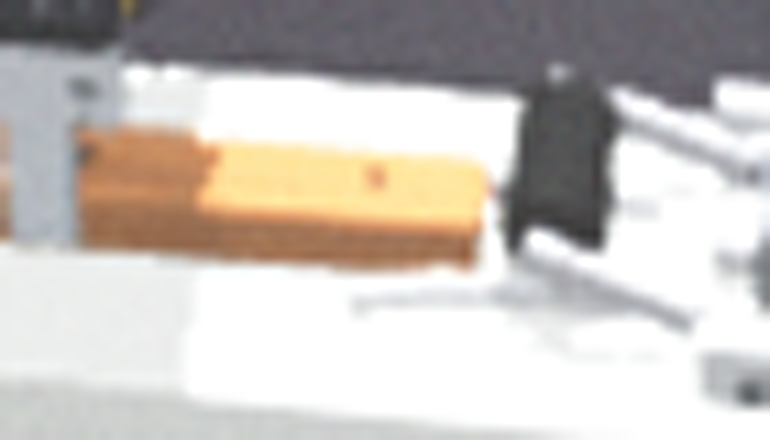

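>>> send_rows(motion=[[-2,0,0,0,0,0],[-4,0,0,0,0,0],[-6,0,0,0,0,0],[-8,0,0,0,0,0],[-10,0,0,0,0,0],[-10,0,0,0,0,0]])

```text
time_s: 9.8
tcp_pos: [0.4861, -0.0169, 0.045]
tcp_rot: [0.107, 0.994, 0.001, -0.004]
contact_force: [-12.5, 2.6, 9.9]
gripper_width: 0.0336
```

```bash
python3 - <<'E'
from g import *
show()
E
```

```text
t 9.8 tcp [ 0.4861 -0.0169  0.045 ] stand [-1.21e+02 -1.00e-01] yaw -0.2142 tilt [0.0072 0.0006] F [-12.54   2.56   9.89] T [0.44 2.   0.13] w 0.0336
```

>>> send_rows(motion=[[-3,0,-0.3,0,-0.2,0],[-4,0,-0.4,0,-0.4,0],[-5,0,-0.4,0,-0.4,0],[-6,0,-0.4,0,-0.4,0],[-7,0,-0.4,0,-0.4,0],[-8,0,-0.4,0,-0.4,0],[-9,0,-0.4,0,-0.4,0],[-9,0,-0.4,0,-0.4,0]])

```text
time_s: 10.8
tcp_pos: [0.4891, -0.017, 0.0449]
tcp_rot: [0.106, 0.994, 0.001, -0.007]
contact_force: [-16.2, 3.6, 13.0]
gripper_width: 0.0335
```

```bash
python3 - <<'E'
from g import *
show()
im=manip.get_image("side"); s=11; x0,y0,x1,y1=307,180,377,220
big=cv2.resize(im[y0:y1,x0:x1],None,fx=s,fy=s,interpolation=cv2.INTER_CUBIC)[:,:,::-1].copy()
cv2.imwrite("pics/n1.png",big)
E
```

```text
t 10.8 tcp [ 0.4891 -0.017   0.0449] stand [-118.     0.5] yaw -0.2133 tilt [0.014  0.0011] F [-16.18   3.64  13.04] T [0.76 2.73 0.06] w 0.0335
```

View pics/n1.png

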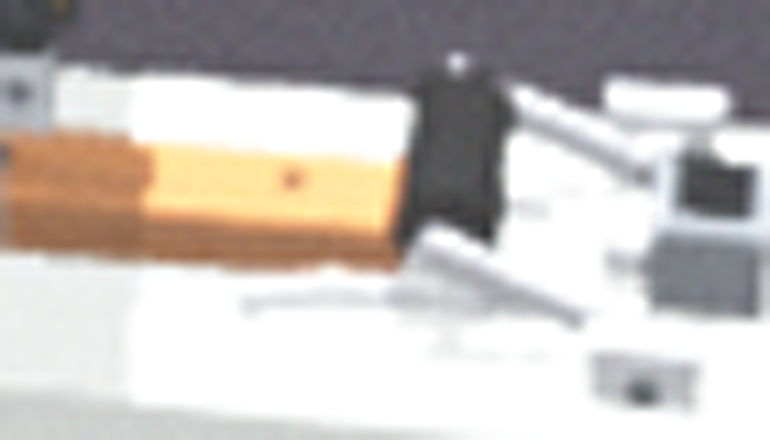

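>>> send_rows(motion=[[-4,-0.3,0,0,-0.6,0],[-6,-0.5,-0.3,0,-1.2,0],[-7,-0.5,-0.3,0,-1.4,0],[-8,-0.5,-0.3,0,-1.4,0],[-9,-0.5,-0.3,0,-1.4,0],[-10,-0.5,-0.3,0,-1.4,0],[-10,-0.5,-0.3,0,-1.4,0]])

```text
time_s: 11.72
tcp_pos: [0.4924, -0.0177, 0.0449]
tcp_rot: [0.106, 0.994, 0.001, -0.002]
contact_force: [-17.7, 5.0, 14.6]
gripper_width: 0.034
```

```bash
python3 - <<'E'
from g import *
show()
E
```

```text
t 11.72 tcp [ 0.4924 -0.0177  0.0449] stand [-114.6    0.4] yaw -0.2125 tilt [0.005  0.0014] F [-17.71   5.03  14.65] T [0.74 3.33 0.05] w 0.034
```

>>> send_rows(motion=[[-4,-0.3,-0.6,0,-0.4,0],[-6,-0.6,-1.2,0,-0.8,0],[-7,-0.6,-1.5,0,-0.8,0],[-8,-0.6,-1.5,0,-0.8,0],[-9,-0.6,-1.5,0,-0.8,0],[-10,-0.6,-1.5,0,-0.8,0],[-10,-0.6,-1.5,0,-0.8,0]])

```text
time_s: 12.6
tcp_pos: [0.4965, -0.0188, 0.0449]
tcp_rot: [0.106, 0.994, 0.001, -0.002]
contact_force: [-13.1, 4.5, 8.3]
gripper_width: 0.0336
```

```bash
python3 - <<'E'
from g import *
show()
im=manip.get_image("side"); s=11; x0,y0,x1,y1=317,180,387,220
big=cv2.resize(im[y0:y1,x0:x1],None,fx=s,fy=s,interpolation=cv2.INTER_CUBIC)[:,:,::-1].copy()
cv2.imwrite("pics/n2.png",big)
E
```

```text
t 12.6 tcp [ 0.4965 -0.0188  0.0449] stand [-110.5    0.2] yaw -0.2117 tilt [0.005  0.0016] F [-13.06   4.51   8.29] T [0.57 2.48 0.05] w 0.0336
```

View pics/n2.png

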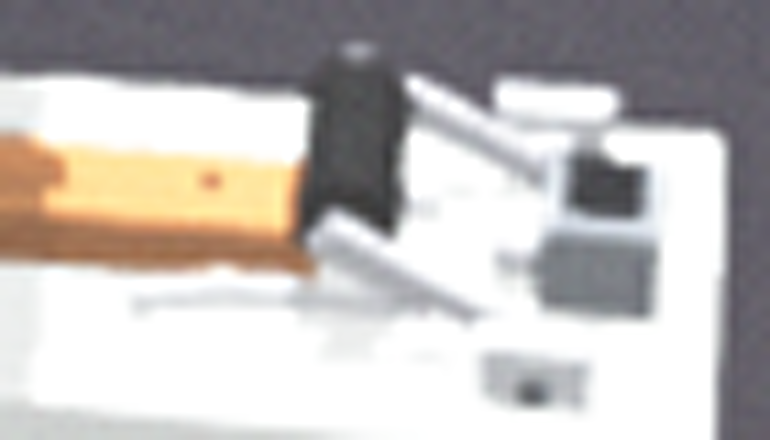

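>>> send_rows(motion=[[-4,0,-0.6,0,-0.4,0],[-6,-0.2,-1,0,-0.6,0],[-7,-0.2,-1,0,-0.6,0],[-8,-0.2,-1,0,-0.6,0],[-9,-0.2,-1,0,-0.6,0],[-10,-0.2,-1,0,-0.6,0],[-11,-0.2,-1,0,-0.6,0],[-12,-0.2,-1,0,-0.6,0]])

```text
time_s: 13.65
tcp_pos: [0.5029, -0.0202, 0.0449]
tcp_rot: [0.105, 0.994, 0.001, -0.003]
contact_force: [-13.4, 3.8, 8.7]
gripper_width: 0.0338
```

```bash
python3 - <<'E'
from g import *
show()
E
```

```text
t 13.65 tcp [ 0.5029 -0.0202  0.0449] stand [-103.8    0.3] yaw -0.2112 tilt [0.0071 0.0015] F [-13.44   3.76   8.7 ] T [0.47 2.37 0.07] w 0.0338
```

>>> send_rows(motion=[[-4,0,-1,0,-0.4,0.1],[-6,-0.2,-2,0,-0.8,0.2],[-7,-0.2,-2.5,0,-0.8,0.2],[-8,-0.2,-2.5,0,-0.8,0.2],[-9,-0.2,-2.5,0,-0.8,0.2],[-10,-0.2,-2.5,0,-0.8,0.2],[-11,-0.2,-2.5,0,-0.8,0.2]])

```text
time_s: 14.52
tcp_pos: [0.5095, -0.0214, 0.045]
tcp_rot: [0.107, 0.994, 0.001, -0.002]
contact_force: [-7.6, 2.5, 0.1]
gripper_width: 0.0337
```

```bash
python3 - <<'E'
from g import *
show()
im=manip.get_image("side"); s=11; x0,y0,x1,y1=317,180,387,220
big=cv2.resize(im[y0:y1,x0:x1],None,fx=s,fy=s,interpolation=cv2.INTER_CUBIC)[:,:,::-1].copy()
cv2.imwrite("pics/n3.png",big)
E
```

```text
t 14.53 tcp [ 0.5095 -0.0214  0.045 ] stand [-97.1   0.5] yaw -0.214 tilt [0.0036 0.0018] F [-7.63  2.51  0.15] T [0.39 1.46 0.06] w 0.0337
```

View pics/n3.png

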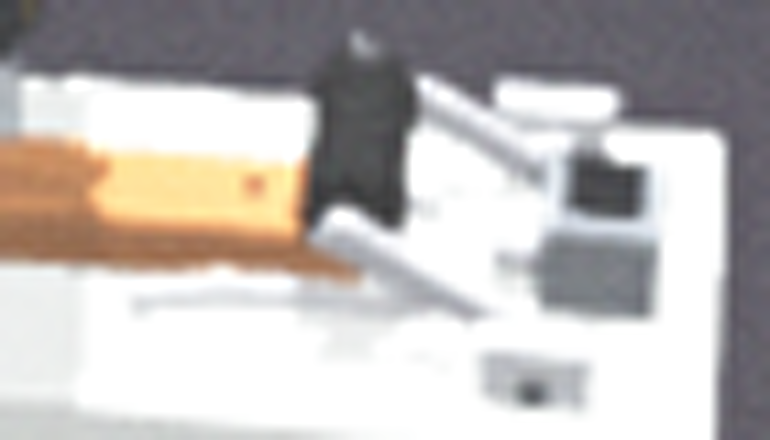

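>>> send_rows(motion=[[-3,-0.2,-1,0,-0.3,0],[-5,-0.4,-1.5,0,-0.4,0.1],[-7,-0.4,-1.5,0,-0.4,0.1],[-9,-0.4,-1.5,0,-0.4,0.1],[-11,-0.4,-1.5,0,-0.4,0.1],[-13,-0.4,-1.5,0,-0.4,0.1],[-15,-0.4,-1.5,0,-0.4,0.1],[-17,-0.4,-1.5,0,-0.4,0.1],[-19,-0.4,-1.5,0,-0.4,0.1]])

```text
time_s: 15.7
tcp_pos: [0.5241, -0.0246, 0.0449]
tcp_rot: [0.107, 0.994, 0.001, -0.003]
contact_force: [-9.3, 2.7, 4.3]
gripper_width: 0.0337
```

```bash
python3 - <<'E'
from g import *
show()
im=manip.get_image("side"); s=11; x0,y0,x1,y1=317,180,387,220
big=cv2.resize(im[y0:y1,x0:x1],None,fx=s,fy=s,interpolation=cv2.INTER_CUBIC)[:,:,::-1].copy()
cv2.imwrite("pics/n4.png",big)
im=manip.get_image("top"); s=8; x0,y0,x1,y1=300,120,380,190
big=cv2.resize(im[y0:y1,x0:x1],None,fx=s,fy=s,interpolation=cv2.INTER_CUBIC)[:,:,::-1].copy()
cv2.imwrite("pics/n4t.png",big)
E
```

```text
t 15.7 tcp [ 0.5241 -0.0246  0.0449] stand [-82.3   0.5] yaw -0.215 tilt [0.0069 0.0021] F [-9.26  2.66  4.35] T [0.38 1.7  0.09] w 0.0337
```

View pics/n4.png

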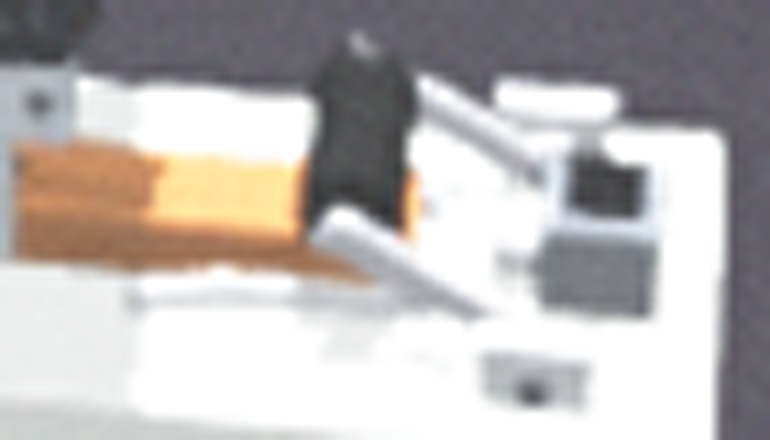

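View pics/n4t.png

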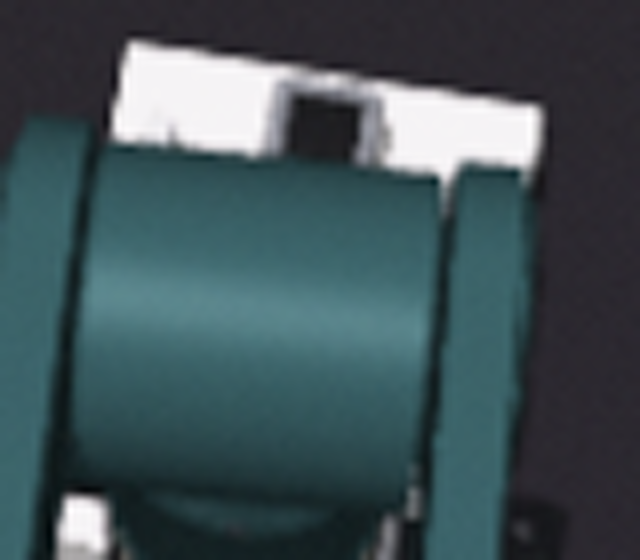

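>>> send_rows(motion=[[-3,-0.2,-1,0,-0.3,0],[-4,-0.4,-2,0,-0.5,0],[-5,-0.4,-2,0,-0.5,0],[-6,-0.4,-2,0,-0.5,0],[-7,-0.4,-2,0,-0.5,0],[-8,-0.4,-2,0,-0.5,0],[-9,-0.4,-2,0,-0.5,0],[-10,-0.4,-2,0,-0.5,0],[-11,-0.4,-2,0,-0.5,0]])

```text
time_s: 16.92
tcp_pos: [0.5311, -0.0261, 0.045]
tcp_rot: [0.107, 0.994, 0.002, -0.004]
contact_force: [-8.4, 3.1, 1.2]
gripper_width: 0.0339
```

```bash
cat >> g.py <<'E'
def meas(n=4):
    a=[]
    for i in range(n):
        o=manip.observe(); f=o['contact_force']; c,s=np.cos(SY),np.sin(SY)
        a.append([*(w2s(o['tcp_pos'])*1e3),o['tcp_pos'][2]*1e3,c*f[0]+s*f[1],-s*f[0]+c*f[1],f[2]])
        if i<n-1: im=manip.get_image("side")
    a=np.array(a); m=a.mean(0); show()
    print('first',a[0].round(2)); print('mean',m.round(2),'front',round(m[0]+126.3,1),'idx',round(-m[3]-.39*(m[5]+.7),2))
    return im
def big(im,x0,y0,x1,y1,s,out): crop(im,x0,y0,x1,y1,s,out)
E
python3 - <<'E'
from g import *
im=meas(); crop(im,327,180,387,220,12,"pics/n5.png")
E
```

```text
t 17.07 tcp [ 0.5312 -0.0262  0.0449] stand [-74.9   0.5] yaw -0.2144 tilt [0.0072 0.0024] F [-7.08  3.09  2.2 ] T [0.36 1.47 0.05] w 0.034
first [-75.08   0.5   44.97  -8.87   1.2    1.22]
mean [-74.97   0.49  44.96  -8.22   1.11   1.47] front 51.3 idx 7.38
```

View pics/n5.png

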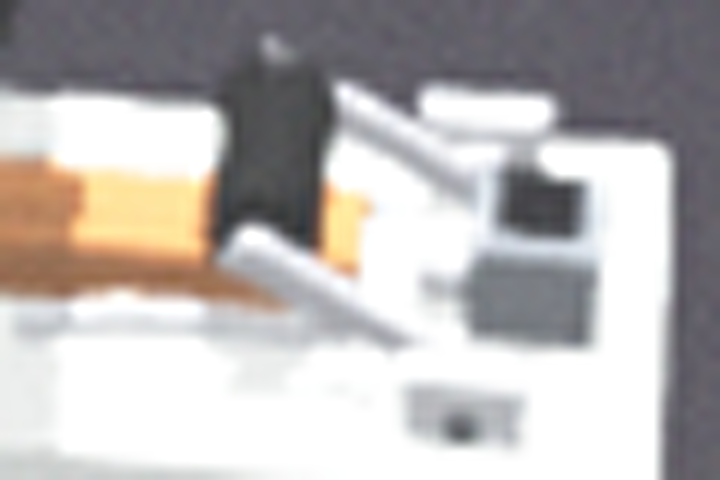

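```bash
python3 - <<'E'
from m import *
from g import *
for nm,p,z in (("front far top",(370,205),.062),("front mid",(366,240),.060),("front near top",(361,272),.060),("btn c",(425,287),.052),("btn top",(427,275),.058)):
    q=ray("side",un([p],12,327,180)[0],z); print("s",nm,(w2s(q)*1e3).round(1))
E
```

```text
s front far top [51.  12.5]
s front mid [50.8  0.6]
s front near top [ 50.4 -12.3]
s btn c [67.3 -6.9]
s btn top [67.5 -8.9]
```

>>> send_rows(motion=[[-3,-0.2,-1,0,-0.3,0],[-4,-0.4,-2,0,-0.5,0],[-5,-0.4,-2,0,-0.5,0],[-6,-0.4,-2,0,-0.5,0],[-7,-0.4,-2,0,-0.5,0],[-8,-0.4,-2,0,-0.5,0],[-9,-0.4,-2,0,-0.5,0],[-10,-0.4,-2,0,-0.5,0]])

```text
time_s: 18.08
tcp_pos: [0.537, -0.0275, 0.045]
tcp_rot: [0.107, 0.994, 0.002, -0.004]
contact_force: [-8.4, 2.9, 1.8]
gripper_width: 0.0336
```

```bash
python3 - <<'E'
from g import *
im=meas(); crop(im,327,180,387,220,12,"pics/n6.png")
E
```

```text
t 18.23 tcp [ 0.5372 -0.0275  0.0449] stand [-68.8   0.5] yaw -0.2138 tilt [0.008  0.0026] F [-8.44  2.76  1.88] T [0.33 1.36 0.05] w 0.0338
first [-68.99   0.45  44.96  -8.86   1.04   1.76]
mean [-68.88   0.45  44.95  -8.27   0.82   2.06] front 57.4 idx 7.19
```

>>> send_rows(motion=[[-3,-0.2,-1,0,-0.3,0],[-4,-0.4,-2,0,-0.5,0],[-4.5,-0.4,-2,0,-0.5,0.1],[-5,-0.4,-2,0,-0.5,0.1],[-5.5,-0.4,-2,0,-0.5,0.1],[-6,-0.4,-2,0,-0.5,0.1]])

```text
time_s: 18.98
tcp_pos: [0.5391, -0.0279, 0.045]
tcp_rot: [0.107, 0.994, 0.002, -0.004]
contact_force: [-7.1, 2.7, 1.2]
gripper_width: 0.0334
```

```bash
python3 - <<'E'
from g import *
im=meas(); crop(im,327,180,387,220,12,"pics/n7.png")
E
```

```text
t 19.12 tcp [ 0.5392 -0.0279  0.045 ] stand [-66.8   0.5] yaw -0.2147 tilt [0.0089 0.003 ] F [-7.87  3.77  0.8 ] T [0.38 1.36 0.03] w 0.0337
first [-66.83   0.5   44.98  -7.53   1.16   1.16]
mean [-66.78   0.5   44.97  -8.15   1.3    1.6 ] front 59.5 idx 7.25
```

View pics/n7.png

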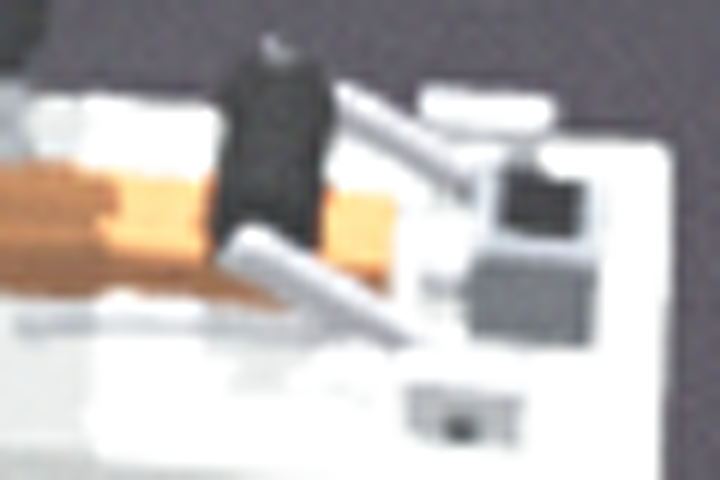

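>>> send_rows(motion=[[-3,-0.2,-1,0,-0.3,0],[-4,-0.4,-2,0,-0.5,0],[-4.5,-0.4,-2,0,-0.6,0],[-5,-0.4,-2,0,-0.6,0],[-5.5,-0.4,-2,0,-0.6,0],[-6,-0.4,-2,0,-0.6,0]])

```text
time_s: 19.88
tcp_pos: [0.5411, -0.0284, 0.045]
tcp_rot: [0.107, 0.994, 0.002, -0.004]
contact_force: [-8.8, 3.0, 1.4]
gripper_width: 0.0335
```

```bash
python3 - <<'E'
from g import *
im=meas(); crop(im,327,180,387,220,12,"pics/n8.png")
E
```

```text
t 20.02 tcp [ 0.5412 -0.0284  0.045 ] stand [-64.7   0.4] yaw -0.2142 tilt [0.0081 0.0031] F [-7.89  3.61  2.33] T [0.32 1.39 0.04] w 0.0337
first [-64.81   0.46  44.98  -9.23   1.09   1.36]
mean [-64.75   0.46  44.98  -8.16   1.24   2.  ] front 61.5 idx 7.11
```

>>> send_rows(motion=[[-3,-0.2,-1,0,-0.3,0],[-4,-0.4,-2,0,-0.5,0],[-4.5,-0.4,-2,0,-0.6,0],[-5,-0.4,-2,0,-0.6,0],[-5.5,-0.4,-2,0,-0.6,0],[-5.5,-0.4,-2,0,-0.6,0]])

```text
time_s: 20.78
tcp_pos: [0.5426, -0.0287, 0.0449]
tcp_rot: [0.107, 0.994, 0.002, -0.004]
contact_force: [-7.9, 2.6, 1.9]
gripper_width: 0.0336
```

```bash
python3 - <<'E'
from g import *
im=meas(); crop(im,327,180,387,220,12,"pics/n9.png")
E
```

```text
t 20.93 tcp [ 0.5426 -0.0287  0.045 ] stand [-63.2   0.5] yaw -0.2135 tilt [0.0073 0.0033] F [-8.69  2.34  1.04] T [0.36 1.42 0.05] w 0.034
first [-63.27   0.43  44.94  -8.24   0.86   1.92]
mean [-63.25   0.44  44.97  -8.14   0.72   1.53] front 63.0 idx 7.27
```

View pics/n9.png

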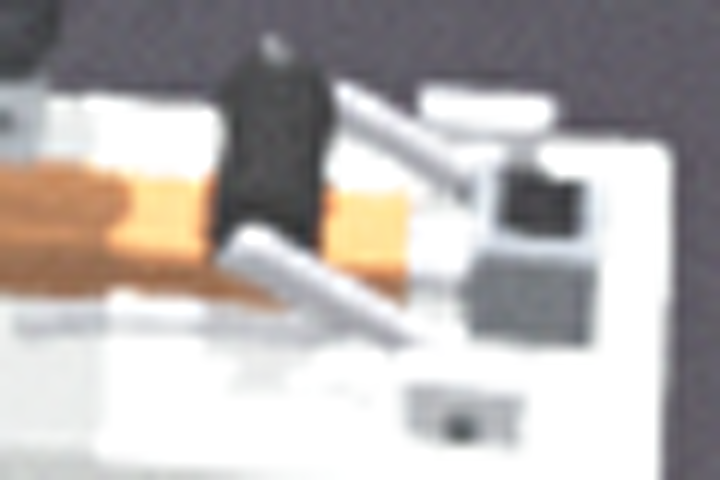

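>>> send_rows(motion=[[-3,-0.2,-1,0,-0.3,0],[-4,-0.4,-2,0,-0.5,0],[-4.5,-0.4,-2,0,-0.6,0.1],[-5,-0.4,-2,0,-0.6,0.1],[-5.5,-0.4,-2,0,-0.6,0.1],[-5.5,-0.4,-2,0,-0.6,0.1]])

```text
time_s: 21.68
tcp_pos: [0.5431, -0.0289, 0.0449]
tcp_rot: [0.107, 0.994, 0.002, -0.004]
contact_force: [-10.0, 3.5, 3.2]
gripper_width: 0.0336
```

```bash
python3 - <<'E'
from g import *
im=meas(); crop(im,327,180,387,220,12,"pics/n10.png")
E
```

```text
t 21.82 tcp [ 0.5431 -0.0289  0.045 ] stand [-62.7   0.4] yaw -0.2143 tilt [0.0087 0.0034] F [-10.1    3.37   3.56] T [0.35 1.83 0.1 ] w 0.0335
first [-62.73   0.4   44.95 -10.48   1.32   3.17]
mean [-62.71   0.4   44.97 -10.56   1.21   3.04] front 63.6 idx 9.11
```

>>> send_rows(motion=[[-3,-0.2,-1,0,-0.3,0],[-4,-0.4,-2,0,-0.5,0],[-5,-0.4,-2,0,-0.6,0],[-6,-0.4,-2,0,-0.6,0],[-6.5,-0.4,-2,0,-0.6,0],[-7,-0.4,-2,0,-0.6,0],[-7,-0.4,-2,0,-0.6,0]])

```text
time_s: 22.7
tcp_pos: [0.5443, -0.0291, 0.0449]
tcp_rot: [0.107, 0.994, 0.002, -0.006]
contact_force: [-13.3, 3.1, 4.9]
gripper_width: 0.0337
```

```bash
python3 - <<'E'
from g import *
im=meas(); crop(im,327,180,387,220,12,"pics/n11.png")
E
```

```text
t 22.85 tcp [ 0.5443 -0.0291  0.045 ] stand [-61.5   0.4] yaw -0.2135 tilt [0.0119 0.0035] F [-12.31   3.66   4.98] T [ 0.49  2.11 -0.04] w 0.0336
first [-61.48   0.43  44.94 -13.64   0.17   4.93]
mean [-61.47   0.43  44.95 -12.81   0.51   5.06] front 64.8 idx 10.56
```

View pics/n11.png

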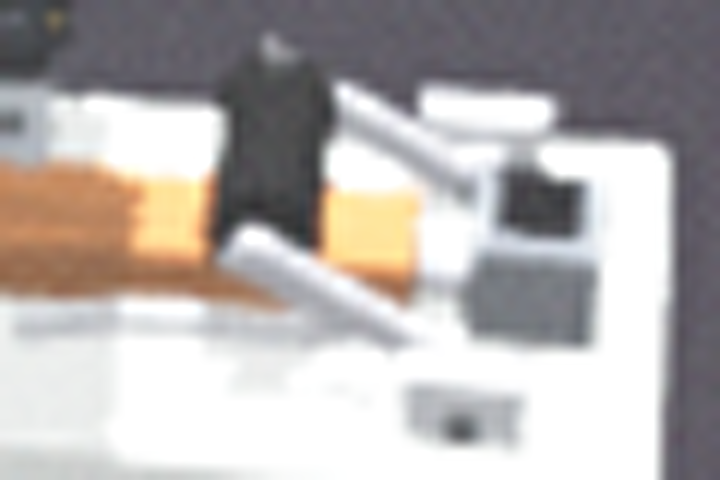

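>>> send_rows(motion=[[-3,-0.2,-1,0,-0.4,0],[-4,-0.4,-2,0,-0.8,0],[-5,-0.4,-2.2,0,-1,0],[-6,-0.4,-2.2,0,-1,0],[-7,-0.4,-2.2,0,-1,0],[-7.5,-0.4,-2.2,0,-1,0],[-8,-0.4,-2.2,0,-1,0],[-8,-0.4,-2.2,0,-1,0]])

```text
time_s: 23.85
tcp_pos: [0.5461, -0.0295, 0.0449]
tcp_rot: [0.106, 0.994, 0.002, -0.004]
contact_force: [-13.0, 4.6, 4.6]
gripper_width: 0.034
```

```bash
python3 - <<'E'
from g import *
im=meas(); crop(im,327,180,387,220,12,"pics/n12.png")
E
```

```text
t 24.0 tcp [ 0.5461 -0.0295  0.045 ] stand [-59.6   0.4] yaw -0.2127 tilt [0.0091 0.0034] F [-12.94   4.4    4.35] T [0.44 2.36 0.04] w 0.0337
first [-59.67   0.4   44.95 -13.72   1.74   4.57]
mean [-59.64   0.4   44.97 -13.21   1.32   4.58] front 66.7 idx 11.15
```

>>> send_rows(motion=[[-3,-0.2,-1,0,-0.4,0],[-4,-0.4,-2,0,-0.8,0.1],[-5,-0.4,-2.2,0,-0.8,0.1],[-6,-0.4,-2.2,0,-0.8,0.1],[-6.6,-0.4,-2.2,0,-0.8,0.1],[-7.2,-0.4,-2.2,0,-0.8,0.1],[-7.2,-0.4,-2.2,0,-0.8,0.1]])

```text
time_s: 24.88
tcp_pos: [0.5471, -0.0297, 0.045]
tcp_rot: [0.107, 0.994, 0.002, -0.005]
contact_force: [-13.1, 3.9, 4.8]
gripper_width: 0.0335
```

```bash
python3 - <<'E'
from g import *
im=meas(); crop(im,327,180,387,220,12,"pics/n13.png")
E
```

```text
t 25.02 tcp [ 0.5471 -0.0297  0.0449] stand [-58.7   0.4] yaw -0.2136 tilt [0.0101 0.0034] F [-12.99   4.35   5.3 ] T [0.44 2.29 0.04] w 0.0336
first [-58.65   0.41  44.96 -13.62   0.96   4.85]
mean [-58.66   0.42  44.96 -13.75   1.21   5.11] front 67.6 idx 11.48
```

View pics/n13.png

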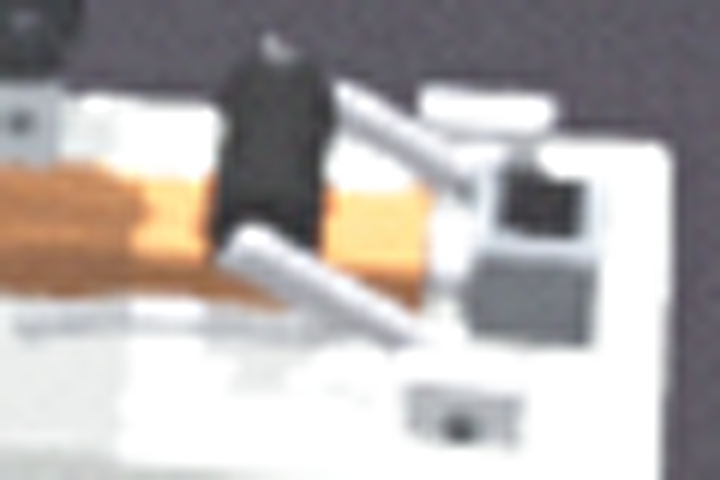

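>>> send_rows(motion=[[-5,-0.2,-1.8,0,-0.5,0],[-4,-0.2,-1.4,0,-0.4,0],[-3,0,-1,0,-0.3,0],[-2,0,-0.6,0,-0.2,0],[-1.5,0,-0.4,0,-0.1,0],[-1.5,0,-0.4,0,-0.1,0]])

```text
time_s: 25.78
tcp_pos: [0.547, -0.0297, 0.045]
tcp_rot: [0.106, 0.994, 0.002, -0.006]
contact_force: [-5.6, 1.9, 4.2]
gripper_width: 0.0336
```

```bash
python3 - <<'E'
from g import *
im=meas(2)
E
```

```text
t 25.82 tcp [ 0.547  -0.0297  0.045 ] stand [-58.7   0.4] yaw -0.2132 tilt [0.012  0.0032] F [-5.57  1.14  3.56] T [-0.    0.83  0.1 ] w 0.0334
first [-58.76   0.43  44.97  -5.85   0.63   4.17]
mean [-58.74   0.43  44.97  -5.77   0.27   3.87] front 67.6 idx 3.98
```

>>> send_rows(motion=[[-0.5,0,-0.2,0,0,0],[-0.5,0,-0.2,0,0,0],[-0.5,0,-0.2,0,0,0],[-0.5,0,-0.2,0,0,0],[-0.5,0,-0.2,0,0,0]], fingers=52)

```text
time_s: 26.45
tcp_pos: [0.5476, -0.0298, 0.0451]
tcp_rot: [0.106, 0.994, 0.002, -0.006]
contact_force: [-0.7, -0.2, 0.5]
gripper_width: 0.0519
```

```bash
python3 - <<'E'
from g import *
im=meas(2); crop(im,307,170,387,220,9,"pics/p1.png")
E
```

```text
t 26.5 tcp [ 0.5476 -0.0298  0.0451] stand [-58.2   0.4] yaw -0.2133 tilt [0.012  0.0032] F [-0.33  0.71 -0.24] T [-0.    0.02  0.02] w 0.0519
first [-58.16   0.44  45.15  -0.69  -0.33   0.48]
mean [-58.17   0.44  45.15  -0.58   0.15   0.12] front 68.1 idx 0.26
```

View pics/p1.png

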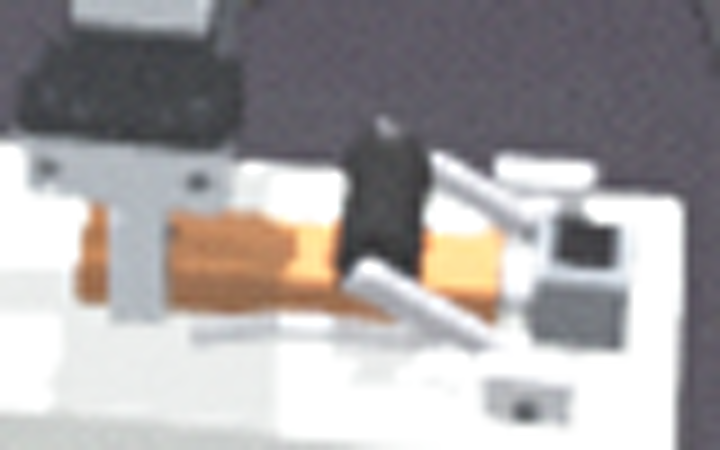

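>>> send_rows(motion=[[0,0,-8,0,0,0],[0,0,-25,0,0,0],[0,0,-50,0,0,0],[0,0,-80,0,0,0],[0,0,-110,0,0,0],[20,0,-130,0,0,0],[50,20,-140,0,0,0],[80,50,-145,0,0,0],[110,90,-145,0,0,0],[130,140,-145,0,0,0],[140,190,-145,0,0,0],[140,220,-145,0,0,0]])

```text
time_s: 28.0
tcp_pos: [0.4586, 0.2164, 0.1946]
tcp_rot: [0.105, 0.994, 0.003, -0.004]
contact_force: [0.4, -0.8, 0.2]
gripper_width: 0.0519
```

>>> send_rows(motion=[[0,30,0,0,0,0],[0,60,0,0,0,0],[0,90,0,0,0,0],[0,110,0,0,0,0],[0,110,0,0,0,0],[0,110,0,0,0,0]])

```text
time_s: 28.75
tcp_pos: [0.4816, 0.3232, 0.1955]
tcp_rot: [0.105, 0.994, 0.003, -0.004]
contact_force: [-0.3, -0.9, -0.2]
gripper_width: 0.0516
```

```bash
python3 - <<'E'
from g import *
show(); im=manip.get_image("side"); crop(im,280,170,400,235,6.6,"pics/q1.png")
t=manip.get_image("top"); crop(t,290,115,380,245,4.6,"pics/q2.png"); cv2.imwrite("pics/q3.png",t[:,:,::-1])
E
```

```text
t 28.75 tcp [0.4816 0.3232 0.1955] stand [-198.2  331.1] yaw -0.2113 tilt [0.0092 0.0045] F [-0.26 -0.89 -0.22] T [ 0.03 -0.04 -0.02] w 0.0516
```

View pics/q1.png

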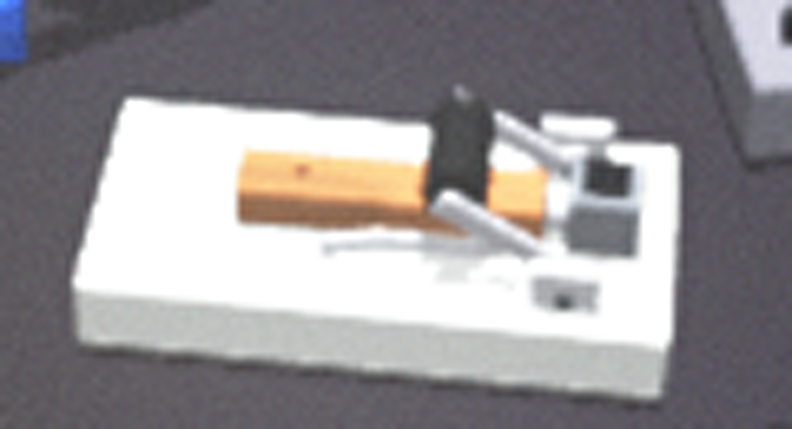

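View pics/q2.png

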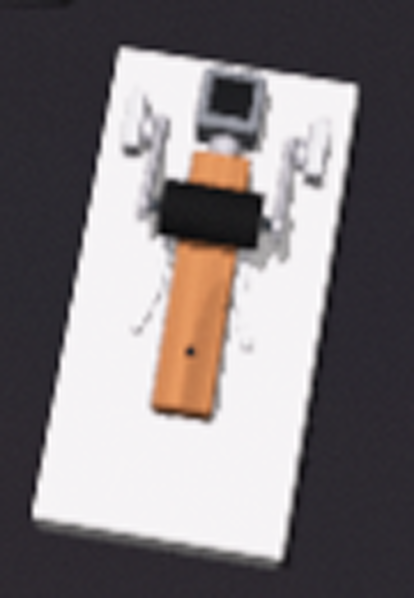

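View pics/q3.png

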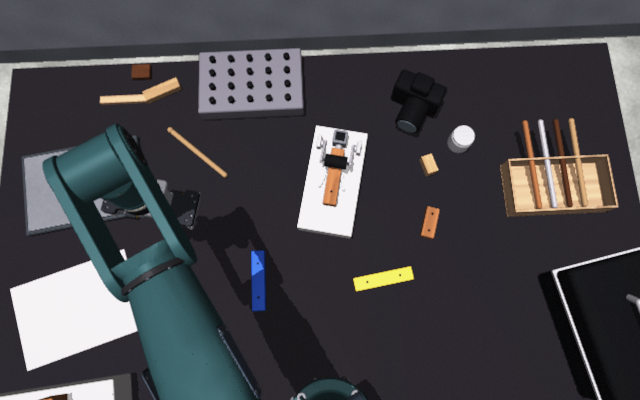

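```bash
python3 - <<'E'
from m import *
from g import *
for nm,p,z in (("front far top",(546,171),.062),("front near top",(543,205),.062),("rear far top",(246,151),.062),("rear near top",(239,192),.062)):
    q=ray("side",un([p],6.6,280,170)[0],z); print("s",nm,(w2s(q)*1e3).round(1))
for nm,p in (("front L",(194,152)),("front R",(251,157)),("rear L",(153,410)),("rear R",(211,417))):
    q=ray("top",un([p],4.6,290,115)[0],.062); print("t",nm,(w2s(q)*1e3).round(1))
im=manip.get_image("side"); cv2.imwrite("pics/r1.png",im[:,:,::-1])
E
```

```text
s front far top [66.2 20.2]
s front near top [66.2 -4.9]
s rear far top [-79.6  15.6]
s rear near top [-78.6 -14.9]
t front L [65.6 15.4]
t front R [ 68.  -16.5]
t rear L [-84.5  13.6]
t rear R [-83.1 -18.1]
```

View pics/r1.png

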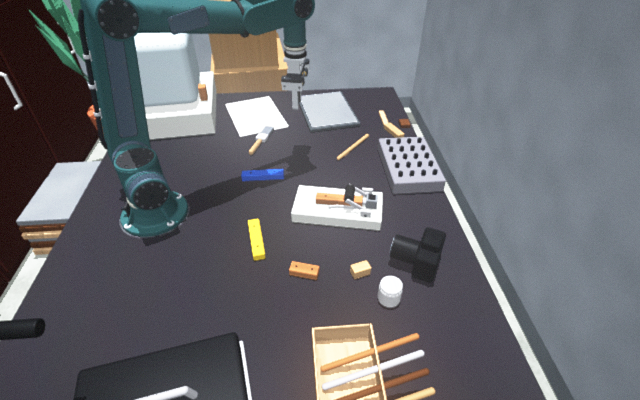

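```bash
python3 - <<'E'
from g import *
crop(manip.get_image("side"),327,180,387,220,12,"pics/r2.png")
for n,f in (("n7",59.5),("n8",61.5),("n9",63.0),("n11",64.8),("n12",66.7),("n13",67.6),("r2",None)):
    im=cv2.imread(f"pics/{n}.png").astype(float); sat=im[:,:,2]-im[:,:,0]
    xs=[]
    for y in range(200,265,4):
        r=sat[y,340:460]; h=.5*np.median(r[:25]); i=np.where(r>h)[0].max(); xs.append(340+i+(r[i]-h)/(r[i]-r[i+1]))
    print(n,f,round(np.mean(xs),2),round(np.std(xs),1))
show()
E
```

```text
n7 59.5 393.01 1.8
n8 61.5 401.2 2.6
n9 63.0 406.97 1.5
n11 64.8 416.99 1.8
n12 66.7 422.33 3.6
n13 67.6 427.71 2.4
r2 None 427.72 2.2
t 28.95 tcp [0.4817 0.3231 0.1954] stand [-198.2  331.1] yaw -0.2118 tilt [0.0092 0.005 ] F [-0.    0.46 -0.27] T [ 0.05  0.03 -0.01] w 0.0518
```

The bar's front edge is where it was before release (427.7 px in both pictures), about 4 mm past first touch. Everything else is in place and the robot is clear, so I'm handing in.

```bash
python3 - <<'E'
from workcell import manip
print(manip.hand_in())
E
```

```text
the job is handed in; nothing more can be done
None
```

The long wooden bar is loaded in the stand. It lies flat between the guides with the roller on top of it, and the button is pressed about 4 mm of its 8 mm. I handed the job in at about 29 s; no verdict is reported.

- **Loading:** I gripped the bar near its rear end, laid it on the bed and slid it in. The roller gave way at about 18 N of push, and sliding on under it took about 8 N.
- **Button:** Resistance rose by about 2 N when the bar's front reached about x = 63.5 mm of the stand, which I took as first touch. I then pushed on by about 4 mm, with at most about 14 N, and eased off the push before opening the fingers.
- **After release:** The front edge sits at the same picture position as before (427.7 px both times), so the bar did not spring back. The hand is well clear and reads no load.
- **Other things:** Stick, wedge, tin, brush, short bar and the blue and yellow bars look unmoved in the last pictures. The arm hid the brush from the top camera, so I checked that one only from the side.

**Where checks disagreed:**
- The bar's front reads x = 66 to 67 mm in the two pictures and 67.6 mm from the arm. That puts the button travel roughly between 2.5 and 4 mm.
- The push rose by 3.3 to 4.2 N over plain sliding, where the button spring alone should give about 2.8 to 3.3 N. I put the rest down to the tool tilting slightly under load.
- My first reading of the button's face from the pictures (62 to 67 mm) was too rough to use, so I relied on the force instead.

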